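# Move the plug-in units to the rewired rail

## Robot

A 6-joint arm with a two-finger parallel gripper is mounted at the origin on a cart in front of the work surface, level with it; the furniture and walls round the work are solid. World frame = base frame: x ahead of the robot, y to its left, z up, the work surface at z = 0. Lengths are in m, angles in degrees, forces in N, time in s.
With the tool pointing down it reaches from about 0.25 to 0.725 m from the base axis. Payload 9.7 kg.
Tool frame: the origin (TCP) lies at the very end of the fingers, on their centre line; the grasp point (between the pads) lies grasp_offset behind it (grasp_offset is the distance from the TCP to the grasp point, in m); z points along the fingers, y is the line along which they close (so a half turn about z gives the same grasp; the last joint's range is limited). The gripper opens to 85 mm and grips with 20 to 120 N. Pads are 22 mm wide; open, the fingers measure 114 mm over their backs; the gripper's body (76 mm by 85 mm) begins 54 mm behind the grasp point. The pads swing forward as they close: fully open they stand 13 mm farther back than shut.
Start: joints at [63.885, 4.979, 10.078, 95.1, 0, 90], TCP at [0.242, 0.494, 0.231] pointing down, gripper open.
Joint ranges: [-179.16, 179.16], [-48.56, 103.87], [-65.8, 70.77], [-126.05, 130.52], [-82.76, 87.17], [-180, 180]. Speed limits (degrees/s): [127.2, 127.2, 147.25, 180, 180, 180].

## Interface

Orientations are given as [roll, pitch, yaw] about the fixed x, y, z axes, in that order (R = Rz(yaw) Ry(pitch) Rx(roll)).
In Python, from workcell import get_obs, camera, calibration, job_done, recognise, cut_out, mark_of, grasp_offset gives the robot as it stands.
- The arm moves only by the tool servo_tool, never from a script. Its argument "moves" is a list of rows, each a list of 3 entries, a list of its own where there are three numbers: the turn, a rotation vector about the tool's x, y, z in degrees, then the shift along the tool's x, y, z in m, then the opening in per cent of the stroke, from 0 (shut) to 100 (fully open). In form: [[[ax, ay, az], [x, y, z], claw], ...]. A call has 1 to 12 rows; each row shifts and turns the commanded pose from where the row before left it, along the tool's axes as they then stand; what a row does not reach is not made up. A row lasts 1/10 s, in which the tool goes at most 50 mm and 8.59 degrees, less where a joint would pass 70% of its speed; a pose out of reach is approached as far as the arm can. A call is refused whole if a number of a shift passes 0.05 or a number of a turn 8.59, either way. A call with a gripper value outside its range is refused whole. The fingers move at their own pace and stop on an object; "force" is the grip in N (left out, the last holds). Time passes only in rows, so rows that do not move let the fingers close. It gives the time, the measured TCP pose, the force, the opening and the grip force at its end, in the units of the state.
- get_obs(): the state, without advancing time (a new reading comes with each control period).
- camera(name): name is "side" or "top"; returns (picture, depth): 480x640x3 uint8, red, green, blue; 480x640 float32, m along the optical axis (not along the pixel's ray), 0 where there is no reading.
- calibration(name): a dict with "camera_matrix" (3x3 intrinsics, pixels), "R" (3x3) and "t" (3): a world point X has camera coordinates R X + t. Camera axes: x right, y down, z forward; pixel columns grow to the right and rows downward; lengths in m; the calibration is good to about 2 mm. A picture is of the moment at which its call begins. calibration takes no time and is no camera call.
- job_done(): hands the job in; it is judged then, once.
Trained networks look in the newest picture that a camera, given by its name, has taken for a name from the list of things; names that differ only in an ending like _2 or _b are one class to them, and where a whole thing is asked for, a point or a joint stands for the part that bears it (a point fixed in the world has none). Each returns a list of dicts, best first, with "score" (0 to 1); they miss things now and then, are a little off and sometimes report something else, mostly with a low value. They report only what shows in the picture. A call takes as long as a camera call.
- recognise(name, camera): "xyz" ([x, y, z] in m, in the coordinates of the camera as it stood for that picture, good to about 4 mm: the middle of the surface that is visible of it).
- cut_out(name, camera): "mask" (480x640 bool, what is visible of it).
- mark_of(name, camera): "xyz" ([x, y, z] in m, in the coordinates of the camera as it stood for that picture, good to about 4 mm: a listed point, or the origin of a listed thing).
The state is a dict: "time": time; "q": joint angles; "qd": joint speeds; "joint_efforts": joint torques, N m; "ee_pos": TCP position; "tcp_rot": TCP orientation; "wrist_force": force on the tool from outside, world axes, zero at the start; "torque": the same for the moment, N m; "opening": finger opening in m; "grasp_force": force on a finger pad.
Only numpy, scipy, OpenCV 4.12 (cv2) and the standard library are available. Lean on these libraries where they do the work, as an engineer would, in place of code of your own. Each camera call takes 0.05 s, during which the arm holds its last target. There are 200 camera calls.

## Task

The old relay rail on the bench is being replaced: take the four plug-in units out of its sockets and plug them into the four empty sockets of the new rail, in the same order counted from the white circuit breaker, so that the unit next to the breaker on the old rail is also next to the breaker on the new one, and so on along the row. Lower each unit upright into its socket without dropping it or tipping it over, square to the rail (either way round) and fully home, and let go of it.

Things in the scene. Friction and masses are not known exactly. Their poses are not given: they have to be found in the camera images.
- timer: Plug-in timer, the tallest unit: light grey box, 40 (x) by 34 (y) mm, with a round dial knob (23 mm) on top; box top 70 mm, knob top 76 mm above its origin; about 110 g. Grip the box across x. Origin: centre of the plug foot's flat underside; z up, x across and y along the rail when plugged in. Foot 12 mm high, 26 (x) by 20 (y) mm below, 32 by 26 above; shoulder 40 by 34. Starts in socket_timer.
- clear_relay: Plug-in relay with a clear cover over a copper coil; cover 38 (x) by 32 (y) mm, from 16 mm to its top 54 mm above the origin; about 80 g. Grip the cover across x. Origin: centre of the plug foot's flat underside; z up, x across and y along the rail when plugged in. Foot 12 mm high, 26 (x) by 20 (y) mm below, 32 by 26 above; shoulder 40 by 34. Starts in socket_clear_relay.
- round_can: Plug-in flasher relay in a round aluminium can, 33 mm across from 20 to 60 mm above its origin, top at 64 mm; about 90 g. Grip the can across x. Origin: centre of the plug foot's flat underside; z up, x across and y along the rail when plugged in. Foot 12 mm high, 26 (x) by 20 (y) mm below, 32 by 26 above; shoulder 40 by 34. Starts in socket_round_can.
- finned_relay: Plug-in solid-state relay, the lowest unit: black box with flush aluminium fins on top, 40 (x) by 34 (y) mm, from 12 mm to its top 46 mm above the origin; about 100 g. Grip across x. Origin: centre of the plug foot's flat underside; z up, x across and y along the rail when plugged in. Foot 12 mm high, 26 (x) by 20 (y) mm below, 32 by 26 above; shoulder 40 by 34. Starts in socket_finned_relay.
- socket_timer: One of the old rail's four identical sockets, the one that holds the timer at the start. Fixed; shaped as those of new_rail: 74 (x) by 44 (y) mm, clamp screws beside the well lower than 29 mm. Nothing latches: units go in and out freely. Origin on the bench under its centre, x across the rail, y along it, seat floor 20 mm above it.
- socket_clear_relay: One of the old rail's four identical sockets, the one that holds the clear_relay at the start. Fixed; shaped as those of new_rail: 74 (x) by 44 (y) mm, clamp screws beside the well lower than 29 mm. Nothing latches: units go in and out freely. Origin on the bench under its centre, x across the rail, y along it, seat floor 20 mm above it.
- socket_round_can: One of the old rail's four identical sockets, the one that holds the round_can at the start. Fixed; shaped as those of new_rail: 74 (x) by 44 (y) mm, clamp screws beside the well lower than 29 mm. Nothing latches: units go in and out freely. Origin on the bench under its centre, x across the rail, y along it, seat floor 20 mm above it.
- socket_finned_relay: One of the old rail's four identical sockets, the one that holds the finned_relay at the start. Fixed; shaped as those of new_rail: 74 (x) by 44 (y) mm, clamp screws beside the well lower than 29 mm. Nothing latches: units go in and out freely. Origin on the bench under its centre, x across the rail, y along it, seat floor 20 mm above it.
- old_breaker: White circuit breaker (76 mm across the rail, 18 along it, 61 high) at one end of the old rail, at either end; a low grey end clamp (26 mm high) is at the other. Fixed. Origin on the bench under its centre. The four old sockets lie in a straight row 39, 93, 147 and 201 mm from it, centre to centre.
- new_rail: New rail, 272 mm long, fixed: four empty sockets, breaker (like old_breaker) at y = +120 mm, end clamp at -120. Origin on the bench under its middle; y along it, x across, z up. Socket centres: x = 0, y = +81 (next to the breaker), +27, -27, -81 mm. Well 36 (x) by 30 (y) mm, flaring to 44 by 38 at the rim; rim 32 mm, seat floor 20 mm above the origin: a unit fully home has its origin there.

How it is judged:
By the outcome, as a careful person would: the job done as asked, in the order asked, and still so for the second after the job is handed in, with the robot touching nothing.
It also fails if it takes over 88 s, if anything falls off the work surface, if the arm or the gripper's body presses on something with over 40 N, if the wrist force passes 120 N, or if a joint passes its speed limit or range.

## Working session

There is one attempt and no reset: what is moved stays moved. The work goes in short steps, Python scripts to look and compute and a tool call to move; the robot and the scene stay as the last step left them, time stands still between calls to the robot, and variables do not carry over. Pictures are saved under pics/ and viewed, at most 14 in all, crops included, and the job is handed in when it is done.

Besides the shell and the picture viewer there is one more tool, called after "Emit:" in YAML: its name, and indented under it one key for each argument. servo_tool: Moves the arm, as the interface text tells. Its arguments: {"type":"object","properties":{"moves":{"type":"array"},"force":{"type":"number"}},"required":["moves"]}

```bash
mkdir -p pics; ls
cat > h.py <<'E'
import numpy as np, cv2
from workcell import *
def cam(n):
    p,d=camera(n); return p,d
def w(n,x):
    c=calibration(n); return np.array(c["R"]).T@(np.array(x)-np.array(c["t"]))
def save(p,f): cv2.imwrite("pics/"+f,p[:,:,::-1])
def cloud(n,d):
    c=calibration(n); K=np.array(c["camera_matrix"]); v,u=np.mgrid[:480,:640]
    P=np.stack([(u-K[0,2])/K[0,0]*d,(v-K[1,2])/K[1,1]*d,d],-1)
    return (P-np.array(c["t"]))@np.array(c["R"])
E
python3 - <<'E'
from h import *
print(get_obs(),grasp_offset)
for n in("top","side"):
    p,d=cam(n); save(p,n+"0.png"); np.savez(f"{n}0.npz",p=p,d=d)
    c=calibration(n); print(n,c["camera_matrix"], -np.array(c["R"]).T@c["t"])
    for t in["timer","clear_relay","round_can","finned_relay","old_breaker","new_rail"]:
        print(t,[(np.round(w(n,r["xyz"]),4).tolist(),round(r["score"],2)) for r in mark_of(t,n)[:2]])
E
```

```text
pics
{'time': 0.0, 'q': array([ 6.38860463e+01,  5.01041852e+00,  1.00332139e+01,  9.50975700e+01,
       -6.87160055e-04,  9.00014908e+01]), 'qd': array([ 0.01349244,  0.00671428,  0.03130448,  0.01951992, -0.0570029 ,
        0.00810934]), 'joint_efforts': array([-1.67086735e-03, -5.20390427e+01,  4.64801788e+01,  1.62614178e-02,
       -2.88934393e-05,  6.90864709e-06]), 'ee_pos': array([0.24199179, 0.49365458, 0.23057848]), 'tcp_rot': array([-1.79925225e+02,  6.89105067e-04,  1.53884556e+02]), 'wrist_force': array([-0.3951353 , -1.30838278, -0.71293497]), 'torque': array([ 0.01524764, -0.0139766 ,  0.03809961]), 'grasp_force': 0.0, 'opening': 0.08511581826260194} 0.0187
top [[566.15463609   0.         329.74594025]
 [  0.         566.15463609 237.01872773]
 [  0.           0.           1.        ]] [0.37097373 0.10176248 0.87103584]
timer [([0.462, 0.1004, 0.0198], 0.58)]
clear_relay [([0.4654, 0.2056, 0.0227], 0.96)]
round_can [([0.4615, 0.0445, 0.0207], 0.81)]
finned_relay [([0.4647, 0.1541, 0.0218], 0.8)]
old_breaker [([0.4573, 0.0031, 0.0004], 0.72)]
new_rail [([0.612, 0.1319, -0.0014], 0.68)]
side [[584.04479698   0.         316.50536475]
 [  0.         584.04479698 241.38758214]
 [  0.           0.           1.        ]] [0.38622343 0.78078887 0.53102797]
timer [([0.4602, 0.0991, 0.0158], 0.88)]
clear_relay [([0.4627, 0.2075, 0.0188], 0.97), ([0.4638, 0.1499, 0.0249], 0.5)]
round_can [([0.4595, 0.0413, 0.0235], 0.73)]
finned_relay [([0.4625, 0.1508, 0.0239], 0.74)]
old_breaker [([0.4563, 0.0079, -0.0016], 0.74)]
new_rail [([0.6103, 0.1311, -0.001], 0.96)]
```

View pics/top0.png

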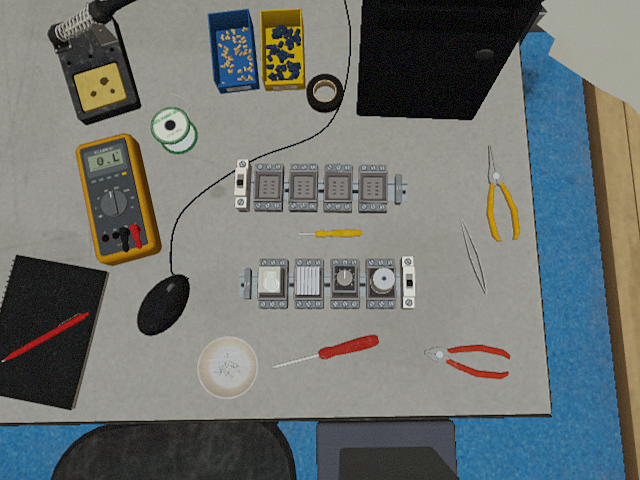

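View pics/side0.png

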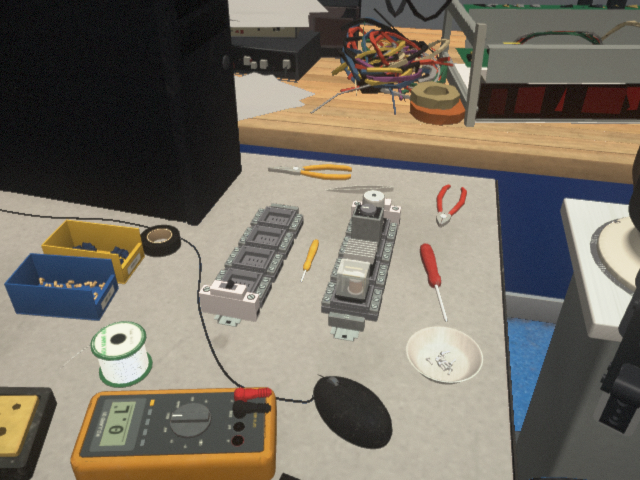

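The top view (right is world -y) shows the old rail at row 283. Its breaker is on the right at (408,282), followed by can (382), dialled unit (345), finned (308) and clear relay (270). The new rail is at row 187 with its breaker on the left at (242,185), so the row is mirrored in y. A tall black cabinet stands behind the right end of the new rail. Next I'll refine the poses from depth.

Run:
```python
from h import *
z=np.load("top0.npz");p,d=z["p"],z["d"]; P=cloud("top",d); 
crop=p[140:320,225:425]; save(cv2.resize(crop,None,fx=4,fy=3.3,interpolation=cv2.INTER_CUBIC)[:600],"crop.png")
def rect(m):
    q=P[m][:,:2].astype(np.float32); r=cv2.minAreaRect(q*1000); return len(q),np.round(r[0],1),np.round(r[1],1),round(r[2],2)
X,Y,Z=P[...,0],P[...,1],P[...,2]; ok=d>0
print("bench z",np.median(Z[ok&(abs(X-.53)<.01)&(abs(Y-.25)<.02)]))
for name,x0,y0,sg in(("old",.462,.003,1),("new",.611,.251,-1)):
    for k in range(4):
        yc=y0+sg*(.039+.054*k)
        m=ok&(abs(X-x0)<.05)&(abs(Y-yc)<.026)&(Z>.015)&(Z<.04)
        print(name,k,rect(m), "top z",np.percentile(Z[ok&(abs(X-x0)<.03)&(abs(Y-yc)<.02)],[50,98]).round(4))
        if name=="old":
            m=ok&(abs(X-x0)<.04)&(abs(Y-yc)<.026)&(Z>.055); print("   unit",rect(m))
    m=ok&(abs(X-x0)<.06)&(abs(Y-y0)<.02)&(Z>.045); print(" breaker",rect(m))
m=ok&(X>.6)&(Z>.1)&(Y<.1)&(Y>-.25);q=P[m];print("cab",len(q),np.percentile(q,[1,50,99],axis=0).round(3))
z=np.load("side0.npz"); Q=cloud("side",z["d"]).reshape(-1,3)
print("side dark obj", [ (a, np.percentile(Q[(Q[:,2]>a)&(Q[:,2]<a+.05)&(Q[:,0]>.55)&(Q[:,1]<.15)&(Q[:,1]>-.3)],[1,99],axis=0).round(3).tolist()) for a in(.05,.1,.2)])
```

```text
bench z -0.0002865086394559226
old 0 (992, array([458.6,  44.3]), array([43.3, 73.9]), 88.22) top z [0.037  0.0857]
   unit (461, array([458.5,  44.4]), array([31.4, 31.6]), 88.99)
old 1 (688, array([459.8,  97.9]), array([43.5, 74. ]), 88.84) top z [0.0891 0.0974]
   unit (750, array([460.1,  98.6]), array([33.7, 40.3]), 88.13)
old 2 (772, array([461.1, 151.7]), array([43.4, 74.2]), 88.85) top z [0.0557 0.0675]
   unit (599, array([461.2, 151.9]), array([34. , 40.2]), 87.57)
old 3 (780, array([461.5, 206. ]), array([44.6, 72.9]), 88.6) top z [0.0703 0.0757]
   unit (641, array([461.9, 205.2]), array([31.9, 37.4]), 88.56)
 breaker (374, array([457.6,   5.6]), array([17.6, 42.6]), 88.34)
new 0 (1395, array([612.2, 212.7]), array([44.5, 74.4]), 88.29) top z [0.0256 0.0335]
new 1 (1365, array([611. , 158.8]), array([44.2, 75.5]), 87.1) top z [0.026  0.0334]
new 2 (1339, array([607.9, 105. ]), array([44. , 74.6]), 87.67) top z [0.0258 0.0335]
new 3 (1389, array([605.8,  51. ]), array([44. , 75.1]), 87.26) top z [0.0261 0.0335]
 breaker (356, array([614.2, 251.6]), array([17.9, 44.1]), 87.77)
cab 14641 [[ 0.717 -0.111  0.104]
 [ 0.724 -0.021  0.241]
 [ 0.733  0.072  0.331]]
side dark obj [(0.05, [[0.718, -0.099, 0.051], [1.076, 0.075, 0.1]]), (0.1, [[0.718, -0.099, 0.1], [1.057, 0.075, 0.149]]), (0.2, [[0.718, -0.099, 0.201], [1.02, 0.075, 0.249]])]
```

View pics/crop.png

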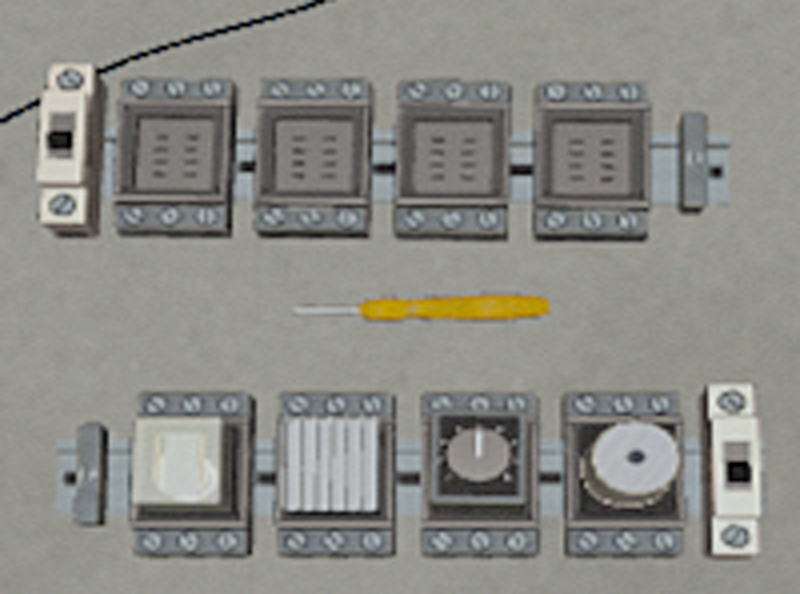

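The crop confirms the order from the breaker: can, timer, finned, clear. Their new-rail targets are y ≈ 0.213, 0.159, 0.105 and 0.051. I'll start with the clear relay.

Emit:
servo_tool:
  moves:
    - [[0,0,0],[-0.0406,-0.0203,0],100]
    - [[0,0,0],[-0.0406,-0.0203,0],100]
    - [[0,0,0],[-0.0406,-0.0203,0],100]
    - [[0,0,0],[-0.0406,-0.0203,0],100]
    - [[0,0,0],[-0.0406,-0.0203,0],100]
    - [[0,0,0],[-0.0406,-0.0203,0],100]
    - [[0,0,0],[-0.0406,-0.0203,0],100]
    - [[0,0,0],[-0.0406,-0.0203,0],100]
    - [[0,0,8.1],[0,0,0],100]
    - [[0,0,8.1],[0,0,0],100]
    - [[0,0,8.1],[0,0,0],100]
    - [[0,0,8.1],[0,0,0],100]
  force: 40

```text
time: 1.9
ee_pos: [0.4624, 0.2048, 0.2313]
tcp_rot: [180.0, -0.0, 121.1]
wrist_force: [-0.6, 0.2, -0.8]
opening: 0.0855
grasp_force: 0.0
```

Emit:
servo_tool:
  moves:
    - [[0,0,8.1],[0,0,0],70]
    - [[0,0,8.1],[0,0,0],70]
    - [[0,0,8.1],[0,0,0],70]
    - [[0,0,8.1],[0,0,0],70]
    - [[0,0,0],[0,0,0.04],70]
    - [[0,0,0],[0,0,0.04],70]
    - [[0,0,0],[0,0,0.02],70]
    - [[0,0,0],[0,0,0],70]
    - [[0,0,0],[0,0,0],70]
    - [[0,0,0],[0,0,0],70]

```text
time: 2.9
ee_pos: [0.463, 0.2054, 0.1331]
tcp_rot: [179.9, -0.1, 89.1]
wrist_force: [0.3, -0.3, 0.7]
opening: 0.0597
grasp_force: 0.0
```

Emit:
servo_tool:
  moves:
    - [[0,0,0.3],[0,-0.001,0.02],70]
    - [[0,0,0],[0,0,0.025],70]
    - [[0,0,0],[0,0,0.025],70]
    - [[0,0,0],[0,0,0.017],70]
    - [[0,0,0],[0,0,0.008],70]
    - [[0,0,0],[0,0,0],40]
    - [[0,0,0],[0,0,0],30]
    - [[0,0,0],[0,0,0],20]
    - [[0,0,0],[0,0,0],20]
    - [[0,0,0],[0,0,0],20]
    - [[0,0,0],[0,0,0],20]
  force: 40

```text
time: 4.0
ee_pos: [0.4619, 0.2054, 0.0375]
tcp_rot: [179.9, -0.1, 88.8]
wrist_force: [0.1, -0.2, 6.2]
opening: 0.0378
grasp_force: 41.5
```

Emit:
servo_tool:
  moves:
    - [[0,0,0],[0,0,-0.01],20]
    - [[0,0,0],[0,0,-0.02],20]
    - [[0,0,0],[0,0,-0.03],20]
    - [[0,0,0],[0,0,-0.04],20]
    - [[0,0,0],[-0.015,0.015,-0.01],20]
    - [[0,0,0],[-0.03,0.029,0],20]
    - [[0,0,0],[-0.03,0.029,0],20]
    - [[0,0,0],[-0.03,0.029,0],20]
    - [[0,0,0],[-0.03,0.029,0],20]
    - [[0,0,1.1],[-0.0165,0.016,0],20]
    - [[0,0,0],[0,0,0],20]
    - [[0,0,0],[0,0,0],20]

```text
time: 5.2
ee_pos: [0.6048, 0.0503, 0.1463]
tcp_rot: [-180.0, -0.0, 87.6]
wrist_force: [-0.6, -0.1, -0.7]
opening: 0.0374
grasp_force: 40.9
```

```bash
cat > look.py <<'E'
import sys
from h import *
f=sys.argv[1]; t=sys.argv[2]; o=get_obs(); print(np.round(o["ee_pos"],4),np.round(o["tcp_rot"],1),o["opening"])
a,_=cam("side"); r=[(np.round(w("side",r["xyz"]),4).tolist(),round(r["score"],2)) for r in mark_of(t,"side")[:2]]; print("side",r)
b,_=cam("top"); print("top",[(np.round(w("top",r["xyz"]),4).tolist(),round(r["score"],2)) for r in mark_of(t,"top")[:2]])
im=np.hstack([cv2.resize(a[150:370,170:440],(400,326)),cv2.resize(b[130:350,215:440],(400,391))[:326]]); save(im,f+".png")
E
python3 look.py c1 clear_relay
```

```text
[0.6048 0.0503 0.1463] [-180.    -0.    87.6] 0.03737419320587531
side [([0.6043, 0.0482, 0.1308], 0.76)]
top []
```

View pics/c1.png

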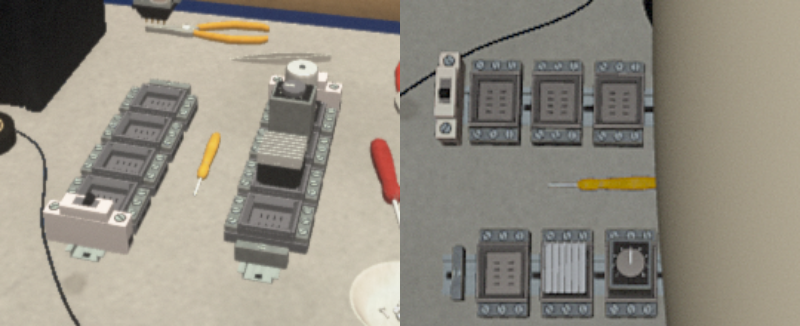

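The left half (side view) shows the old clear-relay socket empty, and the relay is held out of the crop. Next I lower it.

Emit:
servo_tool:
  moves:
    - [[0,0,0],[0.0007,0.001,0.03],20]
    - [[0,0,0],[0,0,0.035],20]
    - [[0,0,0],[0,0,0.02],20]
    - [[0,0,0],[0,0,0.005],20]
    - [[0,0,0],[0,0,0.004],20]
    - [[0,0,0],[0,0,0.004],20]
    - [[0,0,0],[0,0,0.004],20]
    - [[0,0,0],[0,0,0.003],20]
    - [[0,0,0],[0,0,0.002],20]
    - [[0,0,0],[0,0,0],20]

```text
time: 6.4
ee_pos: [0.606, 0.0511, 0.0392]
tcp_rot: [-180.0, 0.0, 87.7]
wrist_force: [-0.5, -0.7, -0.7]
opening: 0.0374
grasp_force: 40.8
```

Emit:
servo_tool:
  moves:
    - [[0,0,0],[0,0,0.001],20]
    - [[0,0,0],[0,0,0.001],20]
    - [[0,0,0],[0,0,0.0005],20]
    - [[0,0,0],[0,0,0],20]

```text
time: 6.8
ee_pos: [0.6062, 0.0511, 0.0375]
tcp_rot: [180.0, -0.0, 87.7]
wrist_force: [-1.7, 0.4, 5.3]
opening: 0.0373
grasp_force: 41.5
```

Emit:
servo_tool:
  moves:
    - [[0,0,0],[0,0,0],45]
    - [[0,0,0],[0,0,0],60]
    - [[0,0,0],[0,0,0],70]
    - [[0,0,0],[0,0,-0.02],70]
    - [[0,0,0],[0,0,-0.04],70]
    - [[0,0,0],[0,0,-0.04],70]
    - [[0,0,-1],[0.016,-0.025,-0.01],70]
    - [[0,0,0],[0.021,-0.033,0],70]
    - [[0,0,0],[0.021,-0.033,0],70]
    - [[0,0,0],[0.021,-0.033,0],70]
    - [[0,0,0],[0.016,-0.025,0],70]
    - [[0,0,0],[0,0,0],70]

```text
time: 8.0
ee_pos: [0.4574, 0.1514, 0.1472]
tcp_rot: [180.0, -0.0, 88.8]
wrist_force: [0.4, -0.5, -0.1]
opening: 0.06
grasp_force: 0.0
```

```bash
python3 look.py c2 clear_relay
```

```text
[0.4574 0.1514 0.1472] [180.   -0.   88.8] 0.06004153305419848
side [([0.6087, 0.1336, -0.0027], 0.74), ([0.6061, 0.0506, 0.0209], 0.6)]
top [([0.607, 0.0549, 0.0193], 0.72)]
```

View pics/c2.png

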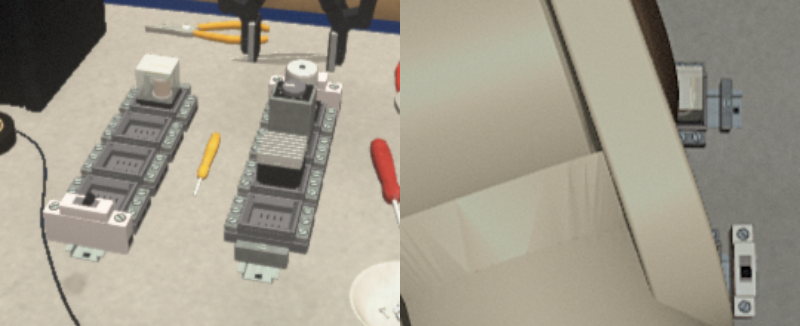

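Side view: the clear relay stands upright in the far new socket, with its origin at z ≈ 0.020 so it is home. Next is the finned relay.

Emit:
servo_tool:
  moves:
    - [[0,0,0],[0.0005,0.0037,0.02],70]
    - [[0,0,0],[0,0,0.03],70]
    - [[0,0,0],[0,0,0.03],70]
    - [[0,0,0],[0,0,0.02],70]
    - [[0,0,0],[0,0,0.0117],70]
    - [[0,0,0],[0,0,0],50]
    - [[0,0,0],[0,0,0],30]
    - [[0,0,0],[0,0,0],20]
    - [[0,0,0],[0,0,0],20]
    - [[0,0,0],[0,0,0],20]
    - [[0,0,0],[0,0,0],20]

```text
time: 9.3
ee_pos: [0.4634, 0.1505, 0.0354]
tcp_rot: [180.0, -0.0, 88.7]
wrist_force: [-0.6, 1.1, -0.6]
opening: 0.0396
grasp_force: 43.4
```

Emit:
servo_tool:
  moves:
    - [[0,0,0],[0,0,-0.01],20]
    - [[0,0,0],[0,0,-0.02],20]
    - [[0,0,0],[0,0,-0.03],20]
    - [[0,0,0],[0,0,-0.04],20]
    - [[0,0,0],[-0.005,0.015,0],20]
    - [[0,0,0],[-0.01,0.033,0],20]
    - [[0,0,0],[-0.01,0.033,0],20]
    - [[0,0,0],[-0.01,0.033,0],20]
    - [[0,0,1.0],[-0.0085,0.0317,0],20]
    - [[0,0,0],[0,0,0],20]
    - [[0,0,0],[0,0,0],20]
    - [[0,0,0],[0,0,0],20]

```text
time: 10.5
ee_pos: [0.6074, 0.1038, 0.1356]
tcp_rot: [-180.0, -0.0, 87.7]
wrist_force: [-0.2, 0.3, -0.5]
opening: 0.0395
grasp_force: 43.5
```

```bash
python3 look.py f1 finned_relay
```

```text
[0.6074 0.1038 0.1356] [-180.    -0.    87.7] 0.039545128213956386
side [([0.6074, 0.1014, 0.125], 0.8)]
top []
```

Emit:
servo_tool:
  moves:
    - [[0,0,0],[0,0.0005,0.02],20]
    - [[0,0,0],[0,0,0.035],20]
    - [[0,0,0],[0,0,0.02],20]
    - [[0,0,0],[0,0,0.006],20]
    - [[0,0,0],[0,0,0.005],20]
    - [[0,0,0],[0,0,0.004],20]
    - [[0,0,0],[0,0,0.004],20]
    - [[0,0,0],[0,0,0.003],20]
    - [[0,0,0],[0,0,0.002],20]
    - [[0,0,0],[0,0,0.001],20]
    - [[0,0,0],[0,0,0.0005],20]
    - [[0,0,0],[0,0,0],20]

```text
time: 11.9
ee_pos: [0.6085, 0.1035, 0.0349]
tcp_rot: [180.0, -0.0, 87.7]
wrist_force: [-1.1, 0.1, 1.5]
opening: 0.0395
grasp_force: 43.8
```

Emit:
servo_tool:
  moves:
    - [[0,0,0],[0,0,0],45]
    - [[0,0,0],[0,0,0],60]
    - [[0,0,0],[0,0,0],70]
    - [[0,0,0],[0,0,-0.02],70]
    - [[0,0,0],[0,0,-0.04],70]
    - [[0,0,0],[0,0,-0.045],70]
    - [[0,0,-1],[-0.0021,-0.028,-0.01],70]
    - [[0,0,0],[-0.003,-0.04,0],70]
    - [[0,0,0],[-0.003,-0.04,0],70]
    - [[0,0,0],[-0.003,-0.04,0],70]
    - [[0,0,0],[0,0,0],70]
    - [[0,0,0],[0,0,0],70]

```text
time: 13.1
ee_pos: [0.4602, 0.0964, 0.1502]
tcp_rot: [179.9, -0.0, 88.7]
wrist_force: [0.9, -0.2, -0.7]
opening: 0.0596
grasp_force: 0.0
```

```bash
python3 look.py f2 finned_relay
```

```text
[0.4602 0.0964 0.1502] [179.9  -0.   88.7] 0.05960033768944132
side [([0.6066, 0.1062, 0.0271], 0.9)]
top []
```

View pics/f2.png

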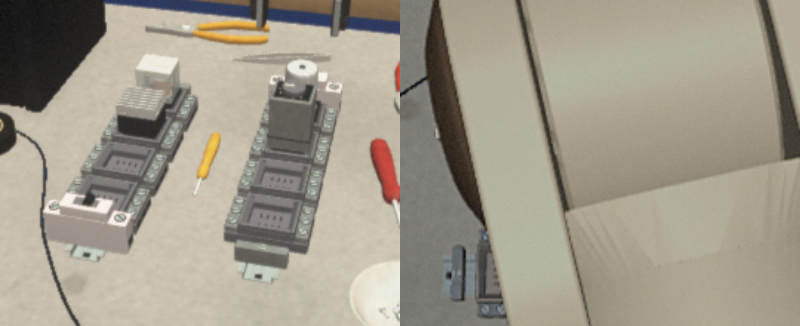

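```bash
cat > top.py <<'E'
from h import *
_,d=cam("side"); P=cloud("side",d)[d>0]
for x,y in((.606,.051),(.608,.105),(.6103,.1588),(.6125,.2127)):
    q=P[(abs(P[:,0]-x)<.03)&(abs(P[:,1]-y)<.022)&(P[:,2]<.11)]; t=np.percentile(q[:,2],99)
    T=q[abs(q[:,2]-t)<.004]; print(y,len(q),"top",np.percentile(q[:,2],[90,99]).round(4),"ctr",T.mean(0).round(4),cv2.minAreaRect((T[:,:2]*1000).astype(np.float32)))
E
python3 top.py
```

```text
0.051 866 top [0.074  0.0752] ctr [0.6048 0.0545 0.0735] ((605.0435180664062, 53.14203643798828), (33.555973052978516, 38.14512634277344), 87.42826080322266)
0.105 1263 top [0.0654 0.0667] ctr [0.6073 0.1073 0.0648] ((607.63916015625, 106.99845123291016), (37.84809494018555, 40.508506774902344), 87.64094543457031)
0.1588 828 top [0.0316 0.0329] ctr [0.6108 0.156  0.0309] ((610.5053100585938, 158.7261505126953), (58.60246658325195, 43.94325637817383), 0.20479322969913483)
0.2127 667 top [0.0316 0.033 ] ctr [0.609  0.2044 0.031 ] ((612.3765258789062, 212.83876037597656), (42.33152770996094, 57.17667770385742), 89.93682098388672)
```

Emit:
servo_tool:
  moves:
    - [[0,0,0],[0.0019,0,0.02],70]
    - [[0,0,0],[0,0,0.03],70]
    - [[0,0,0],[0,0,0.03],70]
    - [[0,0,0],[0,0,0.018],70]
    - [[0,0,0],[0,0,0],70]
    - [[0,0,0],[0,0,0],50]
    - [[0,0,0],[0,0,0],30]
    - [[0,0,0],[0,0,0],20]
    - [[0,0,0],[0,0,0],20]
    - [[0,0,0],[0,0,0],20]
    - [[0,0,0],[0,0,0],20]

```text
time: 14.45
ee_pos: [0.4609, 0.0984, 0.0525]
tcp_rot: [179.9, -0.0, 88.7]
wrist_force: [0.9, 1.5, 5.4]
opening: 0.0396
grasp_force: 42.7
```

Emit:
servo_tool:
  moves:
    - [[0,0,0],[0,0,-0.01],20]
    - [[0,0,0],[0,0,-0.02],20]
    - [[0,0,0],[0,0,-0.03],20]
    - [[0,0,0],[0,0,-0.04],20]
    - [[0,0,0],[0.0068,0.016,0],20]
    - [[0,0,0],[0.0142,0.033,0],20]
    - [[0,0,0],[0.0142,0.033,0],20]
    - [[0,0,0],[0.0142,0.033,0],20]
    - [[0,0,1.0],[0.0142,0.033,0],20]
    - [[0,0,0],[0,0,0],20]
    - [[0,0,0],[0,0,0],20]
    - [[0,0,0],[0,0,0],20]

```text
time: 15.65
ee_pos: [0.609, 0.1582, 0.1519]
tcp_rot: [-180.0, 0.0, 87.7]
wrist_force: [-0.3, -0.0, -1.2]
opening: 0.0392
grasp_force: 42.1
```

Emit:
servo_tool:
  moves:
    - [[0,0,0],[0.0003,0.001,0.02],20]
    - [[0,0,0],[0,0,0.035],20]
    - [[0,0,0],[0,0,0.02],20]
    - [[0,0,0],[0,0,0.006],20]
    - [[0,0,0],[0,0,0.005],20]
    - [[0,0,0],[0,0,0.004],20]
    - [[0,0,0],[0,0,0.004],20]
    - [[0,0,0],[0,0,0.003],20]
    - [[0,0,0],[0,0,0.002],20]
    - [[0,0,0],[0,0,0.001],20]
    - [[0,0,0],[0,0,0.0005],20]
    - [[0,0,0],[0,0,0],20]

```text
time: 16.85
ee_pos: [0.6108, 0.1587, 0.0526]
tcp_rot: [179.9, -0.0, 87.7]
wrist_force: [-4.3, -0.2, 8.3]
opening: 0.0394
grasp_force: 43.2
```

Emit:
servo_tool:
  moves:
    - [[0,0,0],[0,0,0],45]
    - [[0,0,0],[0,0,0],60]
    - [[0,0,0],[0,0,0],70]
    - [[0,0,0],[0,0,-0.02],70]
    - [[0,0,0],[0,0,-0.04],70]
    - [[0,0,0],[0,0,-0.04],70]
    - [[0,0,-1],[-0.0223,-0.0276,0],70]
    - [[0,0,0],[-0.0245,-0.03,0],70]
    - [[0,0,0],[-0.0245,-0.03,0],70]
    - [[0,0,0],[-0.0245,-0.03,0],70]
    - [[0,0,0],[-0.0245,-0.03,0],70]
    - [[0,0,0],[0,0,0],70]

```text
time: 18.05
ee_pos: [0.4574, 0.0405, 0.1516]
tcp_rot: [180.0, 0.0, 88.6]
wrist_force: [1.0, 0.2, -0.2]
opening: 0.0597
grasp_force: 0.0
```

Emit:
servo_tool:
  moves:
    - [[0,0,0],[0,0,0],70]
    - [[0,0,0],[0,0,0],70]

```text
time: 18.25
ee_pos: [0.4606, 0.0426, 0.1512]
tcp_rot: [180.0, -0.0, 88.7]
wrist_force: [-0.2, -0.2, 0.2]
opening: 0.0596
grasp_force: 0.0
```

```bash
python3 top.py; python3 look.py t2 timer
```

```text
0.051 860 top [0.074 0.075] ctr [0.6047 0.0545 0.0735] ((605.1046752929688, 52.63264846801758), (34.50595474243164, 37.486690521240234), 87.45362091064453)
0.105 628 top [0.0655 0.0669] ctr [0.604  0.1018 0.0649] ((607.369384765625, 105.6594467163086), (36.417545318603516, 40.33280944824219), 87.49211120605469)
0.1588 1915 top [0.0913 0.0967] ctr [0.609  0.1617 0.0955] ((609.680419921875, 159.8717498779297), (21.716468811035156, 24.59018325805664), 3.807955741882324)
0.2127 668 top [0.0318 0.0331] ctr [0.6097 0.2043 0.0311] ((613.3568725585938, 212.66793823242188), (43.06418991088867, 53.78977584838867), 88.7806396484375)
[0.4606 0.0427 0.151 ] [180.   -0.   88.7] 0.05977347257092043
side [([0.6112, 0.1619, 0.0139], 0.66)]
top [([0.6104, 0.1625, 0.0235], 0.8)]
```

View pics/t2.png

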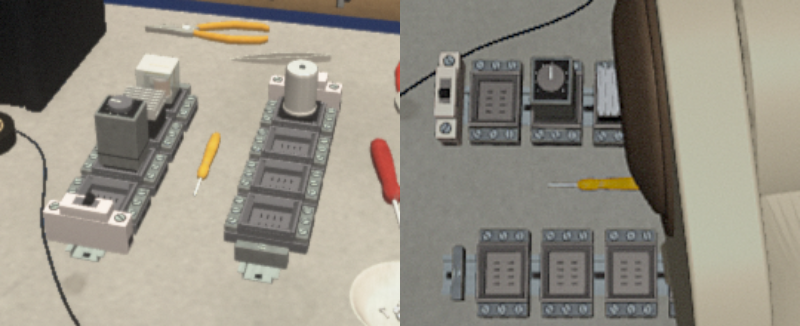

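The timer stands home with its knob top at 0.0967. The can alone remains on the old rail.

Emit:
servo_tool:
  moves:
    - [[0,0,0],[0.0018,-0.0018,0.02],70]
    - [[0,0,0],[0,0,0.03],70]
    - [[0,0,0],[0,0,0.03],70]
    - [[0,0,0],[0,0,0.02],70]
    - [[0,0,0],[0,0,0.004],70]
    - [[0,0,0],[0,0,0],50]
    - [[0,0,0],[0,0,0],30]
    - [[0,0,0],[0,0,0],20]
    - [[0,0,0],[0,0,0],15]
    - [[0,0,0],[0,0,0],15]
    - [[0,0,0],[0,0,0],15]
    - [[0,0,0],[0,0,0],15]

```text
time: 19.7
ee_pos: [0.4591, 0.0442, 0.0484]
tcp_rot: [179.9, -0.0, 88.7]
wrist_force: [0.2, -0.2, 6.4]
opening: 0.0319
grasp_force: 40.3
```

Emit:
servo_tool:
  moves:
    - [[0,0,0],[0,0,-0.01],15]
    - [[0,0,0],[0,0,-0.02],15]
    - [[0,0,0],[0,0,-0.035],15]
    - [[0,0,0],[0,0,-0.045],15]
    - [[0,0,0],[0.017,0.0146,0],15]
    - [[0,0,0],[0.031,0.027,0],15]
    - [[0,0,0],[0.031,0.027,0],15]
    - [[0,0,0],[0.031,0.027,0],15]
    - [[0,0,0],[0.031,0.027,0],15]
    - [[0,0,1.0],[0.031,0.027,0],15]
    - [[0,0,0],[0,0,0],15]
    - [[0,0,0],[0,0,0],15]

```text
time: 20.9
ee_pos: [0.6116, 0.2131, 0.1563]
tcp_rot: [-179.9, 0.1, 87.7]
wrist_force: [-0.4, -0.3, -0.4]
opening: 0.032
grasp_force: 40.1
```

Emit:
servo_tool:
  moves:
    - [[0,0,0],[0,0,0],15]
    - [[0,0,0],[0,0,0],15]

```text
time: 21.1
ee_pos: [0.6113, 0.2118, 0.1581]
tcp_rot: [179.9, -0.0, 87.6]
wrist_force: [0.0, -0.3, -0.6]
opening: 0.0321
grasp_force: 40.1
```

```bash
python3 look.py r1 round_can
```

```text
[0.6113 0.2118 0.1581] [179.9  -0.   87.6] 0.032068821150108937
side [([0.6134, 0.2134, 0.1321], 0.86), ([0.6128, 0.1587, 0.0168], 0.69)]
top []
```

View pics/r1.png

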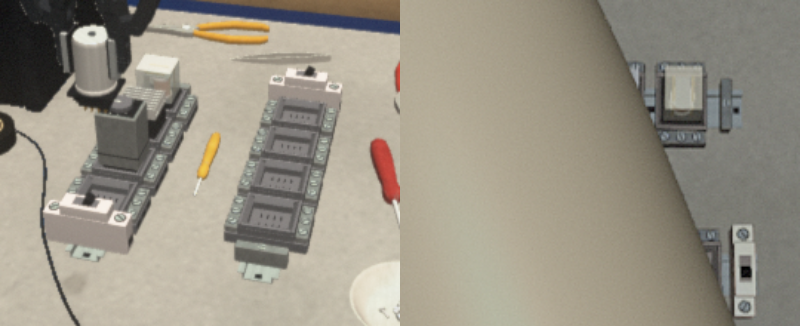

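The can hangs upright in the fingers at about (95,60), over the last new socket. The old rail is empty. Next I lower it.

Emit:
servo_tool:
  moves:
    - [[0,0,0],[0.0008,0.001,0.03],15]
    - [[0,0,0],[0,0,0.035],15]
    - [[0,0,0],[0,0,0.02],15]
    - [[0,0,0],[0,0,0.006],15]
    - [[0,0,0],[0,0,0.005],15]
    - [[0,0,0],[0,0,0.004],15]
    - [[0,0,0],[0,0,0.004],15]
    - [[0,0,0],[0,0,0.003],15]
    - [[0,0,0],[0,0,0.002],15]
    - [[0,0,0],[0,0,0.001],15]
    - [[0,0,0],[0,0,0.0005],15]
    - [[0,0,0],[0,0,0],15]

```text
time: 22.5
ee_pos: [0.613, 0.2136, 0.0484]
tcp_rot: [179.9, -0.0, 87.7]
wrist_force: [-3.5, -1.4, 8.3]
opening: 0.0321
grasp_force: 41.0
```

Emit:
servo_tool:
  moves:
    - [[0,0,0],[0,0,0],40]
    - [[0,0,0],[0,0,0],55]
    - [[0,0,0],[0,0,0],70]
    - [[0,0,0],[0,0,0],70]
    - [[0,0,0],[0,0,-0.02],70]
    - [[0,0,0],[0,0,-0.04],70]
    - [[0,0,0],[0,0,-0.05],70]
    - [[0,0,0],[0,-0.03,-0.03],70]
    - [[0,0,0],[0,-0.05,0],70]
    - [[0,0,0],[0,-0.05,0],70]
    - [[0,0,0],[0,-0.05,0],70]
    - [[0,0,0],[0,0,0],70]

```text
time: 23.7
ee_pos: [0.4282, 0.2204, 0.1871]
tcp_rot: [-180.0, -0.0, 87.8]
wrist_force: [0.6, 0.4, 0.6]
opening: 0.0596
grasp_force: 0.0
```

Emit:
servo_tool:
  moves:
    - [[0,0,0],[0.04,-0.04,0],70]
    - [[0,0,0],[0.04,-0.03,0],70]
    - [[0,0,0],[0.04,0,0],70]
    - [[0,0,0],[0.04,0,0],70]
    - [[0,0,0],[0.04,0,0],70]
    - [[0,0,0],[0,0,0],70]
    - [[0,0,0],[0,0,0],70]

```text
time: 24.4
ee_pos: [0.3754, 0.4191, 0.1858]
tcp_rot: [-180.0, 0.1, 87.8]
wrist_force: [0.3, 0.3, -0.6]
opening: 0.0594
grasp_force: 0.0
```

```bash
python3 top.py; python3 look.py r2 round_can
```

```text
0.051 856 top [0.074 0.075] ctr [0.6045 0.0547 0.0735] ((604.7047729492188, 53.09592819213867), (33.811012268066406, 38.83151626586914), 86.54669189453125)
0.105 625 top [0.0656 0.067 ] ctr [0.6039 0.1017 0.0649] ((607.8458862304688, 106.14314270019531), (37.11455154418945, 40.75021743774414), 86.465576171875)
0.1588 1518 top [0.0925 0.0966] ctr [0.6092 0.1617 0.0955] ((609.7534790039062, 160.7884979248047), (23.306840896606445, 21.918651580810547), 78.84111785888672)
0.2127 1306 top [0.0837 0.0852] ctr [0.6118 0.2159 0.0836] ((612.3203735351562, 214.990478515625), (30.245363235473633, 30.683855056762695), 41.379268646240234)
[0.3756 0.4184 0.1862] [-180.     0.    87.7] 0.05977037351593183
side [([0.6125, 0.212, 0.0227], 0.81)]
top [([0.6149, 0.2142, 0.0203], 0.87)]
```

View pics/r2.png

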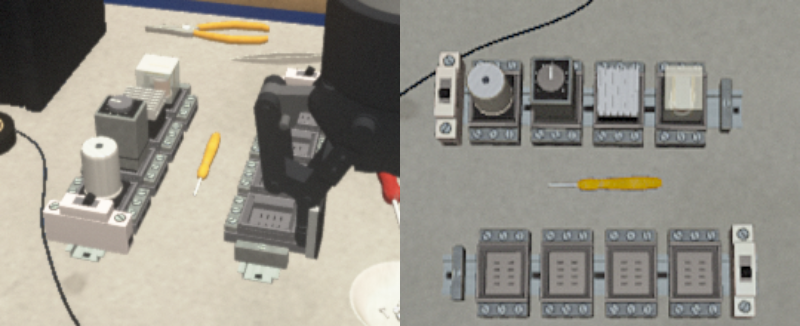

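All four units are home and square, in the order can, timer, finned, clear from the breaker. The old rail is empty and the gripper is clear of everything.

```bash
python3 -c "from workcell import *; print(job_done())"
```

```text
the job is handed in; nothing more can be done
None
```

I moved all four units to the new rail, in the order can, timer, finned relay, clear relay from the breaker, each fully home and released; I handed the job in after about 25 s of the 88 s allowed.

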